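# Put the three tasting samples back on their own boards

## Robot

A 6-joint arm with a two-finger parallel gripper is mounted at the origin on a cart in front of the work surface, level with it; the furniture and walls round the work are solid. World frame = base frame: x ahead of the robot, y to its left, z up, the work surface at z = 0. Lengths are in m, angles in rad, forces in N, time in s.
With the tool pointing down it reaches from about 0.3 to 1 m from the base axis. Payload 5.1 kg.
Tool frame: the origin (TCP) lies midway between the tips of the shut fingers; the grasp point (between the pads) lies 19 mm behind it; z points along the fingers, y is the line along which they close (so a half turn about z gives the same grasp; the last joint's range is limited). The gripper opens to 95 mm and grips with 3 to 60 N. Pads are 20 mm wide; open, the fingers measure 119 mm over their backs; the gripper's body (75 mm by 180 mm) begins 59 mm behind the grasp point.
Start: joints at [1.029, 0.124, 1.65, -0, 1.367, -0.083], TCP at [0.288, 0.583, 0.215] pointing down, gripper open.
Joint ranges: [-2.61, 2.61], [-1.02, 2.33], [0.03, 2.71], [-1.35, 4.49], [0.32, 2.68], [-2.91, 2.91]. Speed limits (rad/s): [2.57, 2.57, 3.14, 3.14, 3.14, 3.14].

## Interface

Orientations are given as a 3x3 rotation matrix whose columns are the frame's x, y, z axes.
In Python, from plant import get_obs, camera, hand_in, find_in, mark_of gives the robot as it stands. The module is installed in compiled form; this text tells all that it offers.
- The arm moves only by the shell command python3 -m pendant 'ROWS' [FORCE]. ROWS is a JSON object whose one key "commands" holds a list of rows, each an object with "twist": the turn, a rotation vector about the tool's x, y, z in units of 6 degrees (1.0 is 6 degrees), a list of three; "slide": the shift along the tool's x, y, z in units of 30 mm (1.0 is 30 mm), a list of three; "fingers": the finger opening in mm, from 0 to 95.1. A call has 1 to 20 rows; each row shifts and turns the commanded pose from where the row before left it, along the tool's axes as they then stand; what a row does not reach is not made up. A row lasts 1/8 s, in which the tool goes at most 62.5 mm and 10.7 degrees, less where a joint would pass 70% of its speed; a pose out of reach is approached as far as the arm can. A call is refused whole if a number of a shift passes 1 or a number of a turn 1, either way. A call with a gripper value outside its range is refused whole. The fingers move at their own pace and stop on an object; FORCE is the grip in N (left out, the last holds). Time passes only in rows, so rows that do not move let the fingers close. It gives the time, the measured TCP pose, the force, the opening and the grip force at its end, in the units of the state.
- get_obs(): the state, without advancing time (a new reading comes with each control period).
- camera(name): name is "scene" or "top" or "wrist"; returns a dict with "image" (384x512x3 uint8, red, green, blue), "camera_matrix" (3x3 intrinsics, pixels), "cam_to_world" (4x4, takes a point from camera to world coordinates). Camera axes: x right, y down, z forward; pixel columns grow to the right and rows downward; lengths in m; the calibration is good to about 2 mm. A picture is of the moment at which its call begins. There is no depth.
- hand_in(): hands the job in; it is judged then, once.
Trained networks look in a picture, given as the dict that the camera call returned (one of the last four; its "shot" number tells which), for a name from the list of things; names that differ only in an ending like _2 or _b are one class to them, and where a whole thing is asked for, a point or a joint stands for the part that bears it (a point fixed in the world has none). Each returns a list of dicts, best first, with "score" (0 to 1); they miss things now and then, are a little off and sometimes report something else, mostly with a low value. They report only what shows in the picture. A call takes as long as a camera call. They do not tell look-alikes from the thing itself.
- find_in(picture, thing): "pixel" ([column, row] in pixels, amid what is visible of it).
- mark_of(picture, thing): "pixel" ([column, row] in pixels: a listed point, or the origin of a listed thing).
The state is a dict: "time_s": time; "q": joint angles; "qd": joint speeds; "effort": joint torques, N m; "tcp_pos": TCP position; "ee_rot": TCP orientation; "contact_force": force on the tool from outside, world axes, zero at the start; "moment": the same for the moment, N m; "grip_width": finger opening in m; "grip_force": force on a finger pad.
Only numpy, scipy, OpenCV 4.12 (cv2) and the standard library are available. Lean on these libraries where they do the work, as an engineer would, in place of code of your own. Each camera call takes 0.05 s, during which the arm holds its last target. There are 200 camera calls.

## Task

The tasting samples have been set out on the wrong marble boards. Rearrange them so that the fluted cup stands upright in the middle of the round board, the short chocolate log lies in the middle of the square board and the long chocolate roll lies in the middle of the long narrow board, lengthways along it; park a sample on the empty large slab while you make room. Chocolates are food: never put one on the bare counter or drop it, and leave the bell, the card stand and the little bowl where they are.

Things in the scene. Friction and masses are not known exactly. Their poses are not given: they have to be found in the camera images.
- cup: loose fluted chocolate cup with pale cream filling, 37 mm across the rim, narrower at the foot, 28 mm tall; origin at the centre of its underside, z up. Grasp from above across the rim, any yaw. It starts on the square board. (The other cups, on the far left tray and case, are not part of the job.)
- log: loose short chocolate log with a flat bottom and rounded top: 42 mm long (its y axis), 19 mm wide (its x axis), 16 mm tall; origin at the centre of its underside, z up. Grasp across the width. It starts on the long board.
- roll: loose long chocolate roll: 64 mm long (its y axis), 17 mm wide (its x axis), 18 mm tall; it lies without rolling; origin at the centre of its underside, z up. Grasp across the width. It starts on the round board.
- round_board: round board, 88 mm in diameter: the cup's place. Fixed. White marble on cork feet, flat top without a rim, 14 mm above the counter. Origin: centre of the underside, on the counter.
- square_board: square board, 80 x 80 mm: the log's place. Fixed. White marble on cork feet, flat top without a rim, 14 mm above the counter. Origin: centre of the underside, on the counter.
- long_board: long narrow board, 120 mm (its y axis) x 54 mm (its x axis): the roll's place. Fixed. White marble on cork feet, flat top without a rim, 14 mm above the counter. Origin: centre of the underside, on the counter.
- spare_slab: the largest board, 140 mm (its y axis) x 100 mm (its x axis), empty at the start: the spot for parking a sample meanwhile. Fixed. White marble on cork feet, flat top without a rim, 14 mm above the counter. Origin: centre of the underside, on the counter.
- bell: loose counter bell, 80 mm in diameter, 60 mm tall, standing among the boards; origin at the centre of its underside. Not to be moved.
- card: loose oak card stand with an upright card, 85 mm (y) x 24 mm (x), 57 mm tall, among the boards; origin at the centre of its underside. Not to be moved.
- nuts: loose small oval bowl of cacao beans, 85 mm (y) x 63 mm (x), 43 mm tall, among the boards; origin at the centre of its underside. Not to be moved.
Not all that is in view belongs to the job. What is shaped like the cup but green or purple is not meant. What is shaped like the roll but white is not meant.

How it is judged:
By the outcome, as a careful person would: the job done as asked, in the order asked, and still so for the second after the job is handed in, with the robot touching nothing.
It also fails if it takes over 99 s, if anything falls off the work surface, if the arm or the gripper's body presses on something with over 40 N, if the wrist force passes 120 N, or if a joint passes its speed limit or range.

## Working session

There is one attempt and no reset: what is moved stays moved. The work goes in short steps, Python scripts to look and compute and a shell command to move; the robot and the scene stay as the last step left them, time stands still between calls to the robot, and variables do not carry over. Pictures are saved under pics/ and viewed, at most 16 in all, crops included, and the job is handed in when it is done.

```bash
mkdir -p pics
cat > h.py <<'E'
import numpy as np, cv2
from plant import get_obs, camera, find_in, mark_of
def ray(c,p):
    K=c["camera_matrix"];T=c["cam_to_world"]
    d=T[:3,:3]@np.linalg.inv(K)@np.array([p[0],p[1],1.]);return T[:3,3],d
def onz(c,p,z):
    o,d=ray(c,p);return o+d*(z-o[2])/d[2]
def tri(obs):
    A=np.zeros((3,3));b=np.zeros(3)
    for c,p in obs:
        o,d=ray(c,p);d=d/np.linalg.norm(d);M=np.eye(3)-np.outer(d,d);A+=M;b+=M@o
    return np.linalg.solve(A,b)
def save(c,n,crop=None,s=1):
    im=c["image"][:,:,::-1]
    if crop: x0,y0,x1,y1=crop;im=im[y0:y1,x0:x1]
    cv2.imwrite("pics/"+n,cv2.resize(im,None,fx=s,fy=s,interpolation=cv2.INTER_CUBIC))
E
python3 - <<'E'
from h import *
np.set_printoptions(precision=3,suppress=True)
cs={n:camera(n) for n in("scene","top","wrist")}
for n,c in cs.items(): save(c,n+"0.png",s=1.5); print(n,c["cam_to_world"][:3])
for t in "cup log roll round_board square_board long_board spare_slab bell card nuts".split():
    for n in("scene","top"):
        print(t,n,[(np.round(r["pixel"]).tolist(),round(r["score"],2),onz(cs[n],r["pixel"],0.014)[:2].round(3).tolist()) for r in mark_of(cs[n],t)[:4]])
E
```

```text
scene [[-0.843 -0.232  0.485 -0.14 ]
 [-0.538  0.365 -0.76   0.964]
 [-0.001 -0.902 -0.433  0.605]]
top [[-0.015 -0.998  0.067  0.412]
 [-1.     0.016  0.016 -0.029]
 [-0.017 -0.066 -0.998  1.237]]
wrist [[ 0.444  0.869  0.219  0.227]
 [ 0.896 -0.43  -0.111  0.613]
 [-0.003  0.246 -0.969  0.384]]
cup scene [([218.0, 272.0], 0.74, [0.349, 0.336]), ([214.0, 237.0], 0.47, [0.444, 0.223]), ([190.0, 230.0], 0.45, [0.517, 0.231])]
cup top [([173.0, 208.0], 0.71, [0.446, 0.233]), ([146.0, 237.0], 0.56, [0.369, 0.307]), ([183.0, 174.0], 0.48, [0.535, 0.206])]
log scene []
log top [([177.0, 209.0], 0.67, [0.442, 0.222]), ([285.0, 146.0], 0.65, [0.606, -0.067]), ([342.0, 147.0], 0.64, [0.599, -0.218]), ([229.0, 138.0], 0.43, [0.631, 0.083])]
roll scene [([254.0, 168.0], 0.69, [0.593, -0.203]), ([273.0, 156.0], 0.52, [0.591, -0.33]), ([259.0, 162.0], 0.46, [0.606, -0.257])]
roll top [([344.0, 151.0], 0.69, [0.589, -0.222]), ([385.0, 153.0], 0.49, [0.582, -0.333])]
round_board scene [([256.0, 168.0], 0.7, [0.585, -0.203]), ([214.0, 238.0], 0.24, [0.442, 0.226])]
round_board top [([344.0, 147.0], 0.87, [0.6, -0.223])]
square_board scene [([212.0, 243.0], 0.6, [0.432, 0.249]), ([266.0, 195.0], 0.31, [0.454, -0.047])]
square_board top [([175.0, 207.0], 0.63, [0.447, 0.227])]
long_board scene []
long_board top [([234.0, 144.0], 0.59, [0.612, 0.071])]
spare_slab scene [([269.0, 196.0], 0.88, [0.443, -0.047])]
spare_slab top [([284.0, 200.0], 0.62, [0.461, -0.062])]
bell scene [([247.0, 217.0], 0.95, [0.43, 0.096])]
bell top [([228.0, 210.0], 0.79, [0.438, 0.088])]
card scene [([230.0, 184.0], 0.5, [0.589, -0.051]), ([259.0, 165.0], 0.24, [0.59, -0.231])]
card top [([285.0, 143.0], 0.77, [0.614, -0.068]), ([228.0, 138.0], 0.18, [0.63, 0.085])]
nuts scene [([301.0, 176.0], 0.64, [0.428, -0.23])]
nuts top [([350.0, 206.0], 0.78, [0.441, -0.235])]
```

View pics/top0.png

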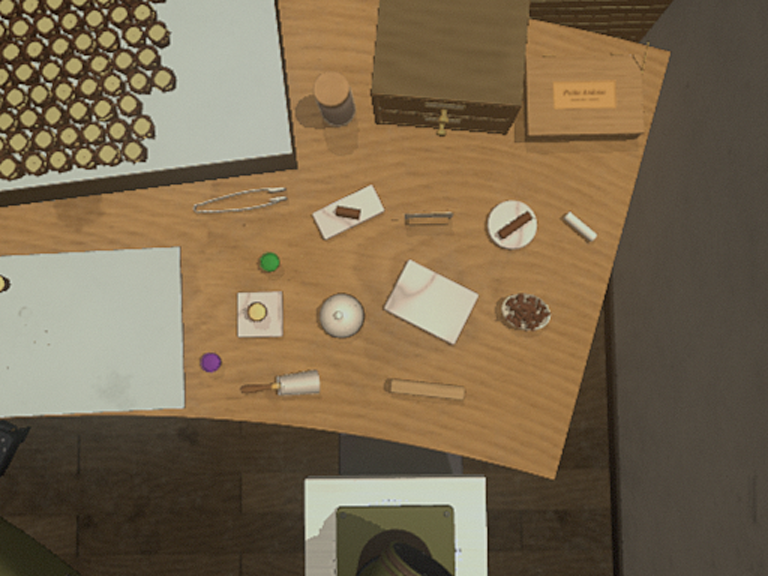

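View pics/scene0.png

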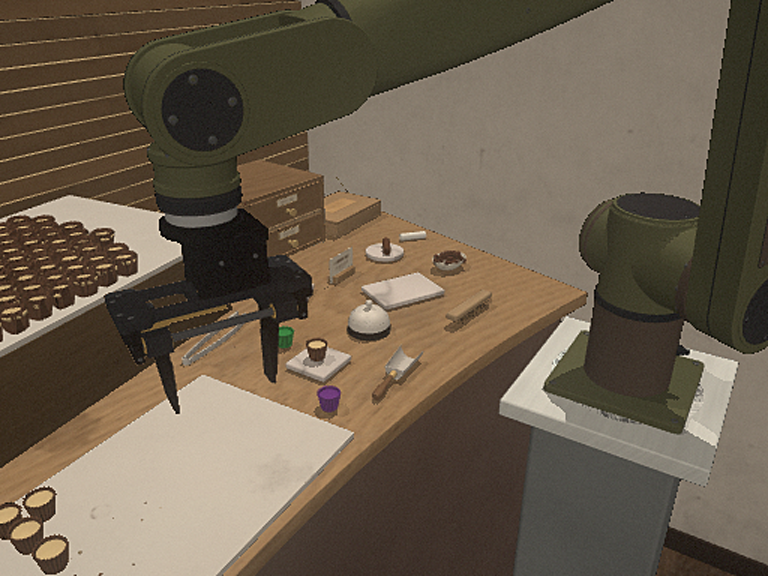

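Top view at original resolution: the cup is at (171,208) on the square board, the log at (232,141) on the long board and the roll at (343,149) on the round board. The slab is at (288,201), with the bell, card and bowl at (228,210), (286,145) and (350,208).

Things that could be mistaken for the targets:
- **Cup:** green cup (180,175), purple cup (140,241), and the tray cups at far left.
- **Roll:** white roll (386,151).
- **Log:** no look-alike, though the wooden bar at (283,259) is roughly similar.

I choose the brown cup with cream filling on the square board, the brown roll on the round board, and the log on the long board.

Run:
```python
from h import *
np.set_printoptions(precision=3,suppress=True)
c=camera("top");im=c["image"];hsv=cv2.cvtColor(im,cv2.COLOR_RGB2HSV)
white=((hsv[...,1]<60)&(hsv[...,2]>120)).astype(np.uint8)
def comp(m,p,z,name,r=45):
    w=np.zeros_like(m);x,y=p;w[y-r:y+r,x-r:x+r]=1
    cs,_=cv2.findContours(m*w,cv2.RETR_EXTERNAL,cv2.CHAIN_APPROX_NONE)
    cs=[k for k in cs if cv2.contourArea(k)>10]
    k=min(cs,key=lambda k:-cv2.pointPolygonTest(k,(float(x),float(y)),True))
    W=np.array([onz(c,q,z)[:2] for q in k[:,0]]).astype(np.float32)
    b=cv2.minAreaRect(W*1000); box=cv2.boxPoints(b)
    e=box[1]-box[0];f=box[2]-box[1];l=e if np.hypot(*e)>np.hypot(*f) else f
    print(name,"ctr",np.array(b[0]).round(1),"size",np.round(b[1],1),"long axis deg",round(np.degrees(np.arctan2(l[1],l[0]))%180,1))
comp(white,(165,215),.014,"square");comp(white,(245,137),.014,"long");comp(white,(332,155),.014,"round");comp(white,(288,201),.014,"slab")
dark=((hsv[...,2]<105)).astype(np.uint8)
comp(dark,(232,141),.028,"log",14);comp(dark,(343,149),.03,"roll",14)
cream=((hsv[...,2]>130)&(hsv[...,1]>60)).astype(np.uint8)
comp(cream,(171,208),.042,"cup",13)
o=get_obs();print(o["ee_rot"],o["time_s"])
T=c["cam_to_world"]
w=camera("wrist")["cam_to_world"];R=o["ee_rot"];print("cam in tool",R.T@(w[:3,3]-o["tcp_pos"]),R.T@w[:3,:3])
save(c,"crop0.png",(130,110,400,260),2.9)
```

```text
square ctr [441.8 234.9] size [77.4 79.1] long axis deg 180.0
long ctr [621.4  75.4] size [ 53.  118.4] long axis deg 115.0
round ctr [ 593.3 -215.5] size [85.1 83.2] long axis deg 88.9
slab ctr [458.6 -69.2] size [137.4  99.5] long axis deg 62.4
log ctr [613.1  76.4] size [38.4  6.9] long axis deg 80.2
roll ctr [ 590.  -217.5] size [15.1 63.9] long axis deg 124.1
cup ctr [444.3 234.9] size [28.  33.5] long axis deg 115.7
[[-0.897  0.443 -0.   ]
 [ 0.443  0.897 -0.   ]
 [-0.    -0.    -1.   ]] 1.2
cam in tool [ 0.068  0.    -0.17 ] [[-0.001 -0.969 -0.246]
 [ 1.    -0.001 -0.001]
 [ 0.001 -0.246  0.969]]
```

View pics/crop0.png

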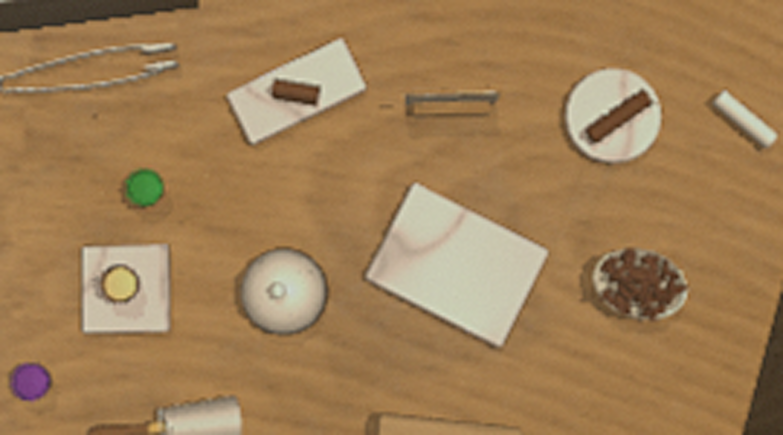

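The crop confirms the choice: brown cup with cream top on the square board, brown log on the long board and brown roll on the round board. The green and purple cups and the white roll stand off the boards. I'll square the tool to the world axes and hover over the cup.

```bash
python3 -m pendant '{"commands":[{"twist":[0,0,-0.88],"slide":[0,0,0],"fingers":60},{"twist":[0,0,-0.88],"slide":[0,0,0],"fingers":60},{"twist":[0,0,-0.88],"slide":[0,0,0],"fingers":60},{"twist":[0,0,-0.88],"slide":[0,0,0],"fingers":60},{"twist":[0,0,-0.88],"slide":[0,0,0],"fingers":60},{"twist":[0,0,0],"slide":[-0.43,-0.96,0],"fingers":60},{"twist":[0,0,0],"slide":[-0.43,-0.96,0],"fingers":60},{"twist":[0,0,0],"slide":[-0.43,-0.96,0],"fingers":60},{"twist":[0,0,0],"slide":[-0.43,-0.96,0],"fingers":60},{"twist":[0,0,0],"slide":[-0.43,-0.96,0],"fingers":60},{"twist":[0,0,0],"slide":[-0.43,-0.96,0],"fingers":60},{"twist":[0,0,0],"slide":[-0.43,-0.96,0],"fingers":60},{"twist":[0,0,0],"slide":[-0.43,-0.96,0],"fingers":60},{"twist":[0,0,0],"slide":[-0.43,-0.96,0],"fingers":60},{"twist":[0,0,0],"slide":[-0.43,-0.96,0],"fingers":60},{"twist":[0,0,0],"slide":[-0.43,-0.96,0],"fingers":60},{"twist":[0,0,0],"slide":[-0.43,-0.96,0],"fingers":60},{"twist":[0,0,0],"slide":[0,0,0],"fingers":60}]}'
python3 - <<'E'
from h import *
np.set_printoptions(precision=4,suppress=True)
o=get_obs();print(o["tcp_pos"],o["ee_rot"],o["contact_force"])
c=camera("wrist");t=camera("top");s=camera("scene")
for n in("cup","square_board"):
    for f in(mark_of,find_in):
        a=f(c,n)[:2];print(n,f.__name__,[(np.round(r["pixel"]),round(r["score"],2),onz(c,r["pixel"],.014)) for r in a])
        for r in a[:1]:
            for b in f(t,n)[:3]+f(s,n)[:3]: print("  tri",tri([(c,r["pixel"]),((t if b in f(t,n) else s),b["pixel"])]))
save(c,"w1.png",s=1.5)
E
```

```text
time_s: 3.5
tcp_pos: [0.444, 0.2362, 0.2149]
ee_rot: [[-1.0, 0.001, 0.0], [0.001, 1.0, 0.0], [-0.0, 0.0, -1.0]]
contact_force: [-0.3, -0.5, -0.4]
grip_width: 0.0599
grip_force: 0.0
[0.444  0.2362 0.2149] [[-1.      0.001   0.0004]
 [ 0.001   1.      0.0001]
 [-0.0004  0.0001 -1.    ]] [-0.2919 -0.5247 -0.3896]
cup call [(array([254., 178.]), 0.6, array([0.4523, 0.2357, 0.014 ])), (array([237., 229.]), 0.56, array([0.5285, 0.2112, 0.014 ]))]
  tri [0.4167 0.088  0.3389]
  tri [ 0.5271  0.249  -0.2215]
  tri [0.3802 0.2301 0.3297]
  tri [ 0.4537  0.2252 -0.0827]
  tri [0.4722 0.2516 0.0257]
cup call [(array([320., 105.]), 0.96, array([0.3568, 0.3218, 0.014 ])), (array([254., 175.]), 0.9, array([0.4488, 0.2353, 0.014 ]))]
  tri [ 0.4154 -0.0067  1.2945]
  tri [0.3674 0.3068 0.0991]
  tri [0.3883 0.3209 0.1126]
  tri [0.3574 0.3214 0.0171]
square_board call [(array([253., 169.]), 0.62, array([0.44  , 0.2343, 0.014 ]))]
  tri [ 0.4457  0.2347 -0.0148]
  tri [ 0.443   0.2344 -0.0024]
  tri [0.3679 0.2178 0.235 ]
square_board call [(array([252., 164.]), 0.64, array([0.4332, 0.2329, 0.014 ]))]
  tri [ 0.4471  0.2269 -0.1217]
  tri [0.4336 0.2332 0.0146]
```

View pics/w1.png

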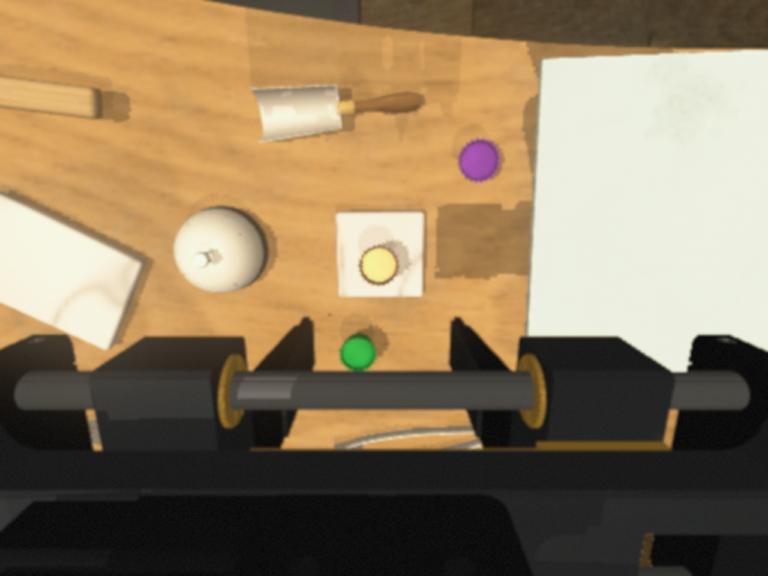

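Wrist view: the cup is at (252,177) on the square board, whose centre is about (254,170). The green cup is at (239,235), the purple one at (320,107) and the bell at (147,167). I'll take a second wrist view lower down to measure heights.

```bash
cat >> h.py <<'E'
import pickle
def keep(c,n): pickle.dump({k:c[k] for k in("image","camera_matrix","cam_to_world")},open(n,"wb"))
def load(n): return pickle.load(open(n,"rb"))
def seg(c,p,kind,r=60):
    hsv=cv2.cvtColor(c["image"],cv2.COLOR_RGB2HSV).astype(int);H,S,V=hsv[...,0],hsv[...,1],hsv[...,2]
    m={"white":(S<55)&(V>150),"dark":(V<120)&(S>60),"cream":(S>60)&(V>150)&(H>20)&(H<35)}[kind].astype(np.uint8)
    w=np.zeros_like(m);x,y=map(int,p);w[max(0,y-r):y+r,max(0,x-r):x+r]=1
    cs,_=cv2.findContours(m*w,cv2.RETR_EXTERNAL,cv2.CHAIN_APPROX_NONE)
    cs=[k for k in cs if cv2.contourArea(k)>30]
    return max(cs,key=lambda k:cv2.pointPolygonTest(k,(float(x),float(y)),True))
def rect(c,k,z):
    W=np.array([onz(c,q,z)[:2] for q in cv2.convexHull(k)[:,0]]).astype(np.float32)
    b=cv2.minAreaRect(W*1000);x=cv2.boxPoints(b);e=x[1]-x[0];f=x[2]-x[1];l=e if np.hypot(*e)>np.hypot(*f) else f
    return np.round(b[0],1),np.round(b[1],1),round(np.degrees(np.arctan2(l[1],l[0]))%180,1)
def cen(k):
    h=cv2.convexHull(k);m=cv2.moments(h);return np.array([m["m10"],m["m01"]])/m["m00"]
E
python3 -c "
from h import *
keep(camera('wrist'),'a.pkl')"
python3 -m pendant '{"commands":[{"twist":[0,0,0],"slide":[0,0,0.83],"fingers":60},{"twist":[0,0,0],"slide":[0,0,0.83],"fingers":60},{"twist":[0,0,0],"slide":[0,0,0.83],"fingers":60},{"twist":[0,0,0],"slide":[0,0,0.83],"fingers":60},{"twist":[0,0,0],"slide":[0,0,0],"fingers":60}]}'
python3 - <<'E'
from h import *
np.set_printoptions(precision=4,suppress=True)
a=load("a.pkl");c=camera("wrist");save(c,"w2.png",s=1.5);keep(c,"b.pkl")
ka=seg(a,(252,177),"cream",16)
pb=[r["pixel"] for r in find_in(c,"cup")[:4]];print(pb)
P=onz(a,cen(ka),.042);T=np.linalg.inv(c["cam_to_world"]);q=c["camera_matrix"]@(T[:3,:3]@P+T[:3,3]);q=q[:2]/q[2];print("pred",q)
kb=seg(c,q,"cream",30)
print("cup top",tri([(a,cen(ka)),(c,cen(kb))]),rect(a,ka,.042),rect(c,kb,.042))
sa=seg(a,(265,160),"white",50);print(rect(a,sa,.014))
q=c["camera_matrix"]@(T[:3,:3]@np.array([.425,.25,.014])+T[:3,3]);q=q[:2]/q[2]
sb=seg(c,q,"white",110);print(rect(c,sb,.014),"tri",tri([(a,np.array(cv2.minAreaRect(sa)[0])),(c,np.array(cv2.minAreaRect(sb)[0]))]))
E
```

```text
time_s: 5.62
tcp_pos: [0.4417, 0.2368, 0.1129]
ee_rot: [[-1.0, -0.002, -0.004], [-0.002, 1.0, -0.002], [0.004, -0.002, -1.0]]
contact_force: [0.2, 0.5, 0.2]
grip_width: 0.0598
grip_force: 0.0
[[232.3, 282.9], [344.2, 105.3], [252.7, 201.1]]
pred [249.9395 200.5813]
cup top [0.4331 0.2292 0.0871] (array([444.4, 232.4]), array([27.3, 26.9]), np.float32(0.0)) (array([443.9, 222. ]), array([ 6.4, 21. ]), np.float32(179.4))
(array([441.1, 234.1]), array([76.5, 76.7]), np.float32(90.0))
(array([441. , 234.2]), array([76.2, 77.1]), np.float32(90.1)) tri [0.4398 0.2337 0.0157]
```

View pics/w2.png

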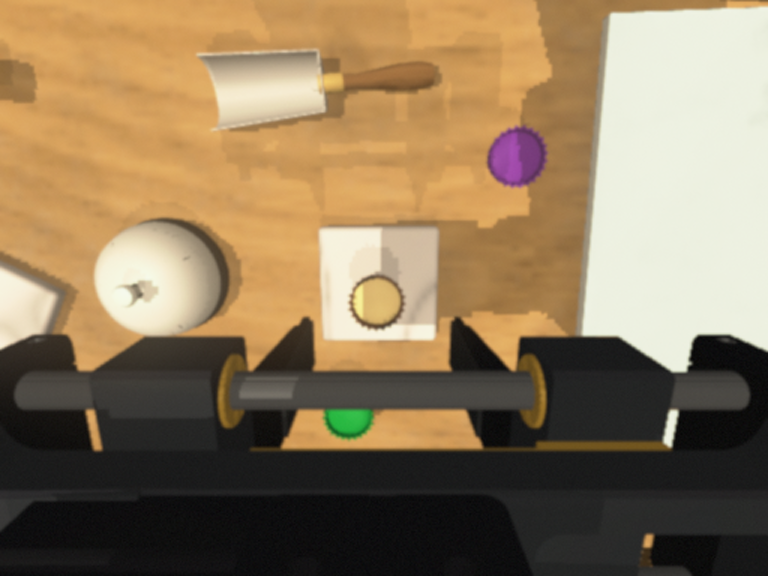

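The lower view shows the cup rim centred at (251.3,201.3), half in the gripper's shadow. Square board centre is measured at (0.441, 0.234), top at z≈0.015, which matches the text.

Run:
```python
from h import *
np.set_printoptions(precision=4,suppress=True)
a=load("a.pkl");b=load("b.pkl");p,q=(252.3,177.3),(251.3,201.3)
print(tri([(a,p),(b,q)]),onz(a,p,.042),onz(b,q,.042),get_obs()["tcp_pos"])
```

```text
[0.4457 0.2343 0.0398] [0.4453 0.2348 0.042 ] [0.4451 0.2338 0.042 ] [0.4437 0.2376 0.1157]
```

```bash
python3 -m pendant '{"commands":[{"twist":[0,0,0],"slide":[-0.05,-0.07,0.79],"fingers":60},{"twist":[0,0,0],"slide":[0,0,0.79],"fingers":60},{"twist":[0,0,0],"slide":[0,0,0.79],"fingers":60},{"twist":[0,0,0],"slide":[0,0,0.79],"fingers":60},{"twist":[0,0,0],"slide":[0,0,0],"fingers":60},{"twist":[0,0,0],"slide":[0,0,0],"fingers":30},{"twist":[0,0,0],"slide":[0,0,0],"fingers":30},{"twist":[0,0,0],"slide":[0,0,0],"fingers":30},{"twist":[0,0,0],"slide":[0,0,0],"fingers":30},{"twist":[0,0,0],"slide":[0,0,0],"fingers":30}]}' 8
```

```text
time_s: 6.98
tcp_pos: [0.4457, 0.2357, 0.0213]
ee_rot: [[-1.0, -0.002, 0.002], [-0.002, 1.0, 0.001], [-0.002, 0.001, -1.0]]
contact_force: [-0.9, 0.1, 5.2]
grip_width: 0.0345
grip_force: 8.0
```

```bash
python3 -m pendant '{"commands":[{"twist":[0,0,0],"slide":[0,0,-0.5],"fingers":30},{"twist":[0,0,0],"slide":[0,0,-0.7],"fingers":30},{"twist":[0,0,0],"slide":[0,0,-0.9],"fingers":30},{"twist":[0,0,0],"slide":[0,0,-0.9],"fingers":30},{"twist":[0,0,0],"slide":[0,0,-0.5],"fingers":30},{"twist":[0,0,0],"slide":[0,0,-0.5],"fingers":30},{"twist":[0,0,0],"slide":[-0.04,-0.5,0],"fingers":30},{"twist":[0,0,0],"slide":[-0.04,-0.92,0],"fingers":30},{"twist":[0,0,0],"slide":[-0.04,-0.92,0],"fingers":30},{"twist":[0,0,0],"slide":[-0.04,-0.92,0],"fingers":30},{"twist":[0,0,0],"slide":[-0.04,-0.92,0],"fingers":30},{"twist":[0,0,0],"slide":[-0.04,-0.92,0],"fingers":30},{"twist":[0,0,0],"slide":[-0.04,-0.92,0],"fingers":30},{"twist":[0,0,0],"slide":[-0.04,-0.92,0],"fingers":30},{"twist":[0,0,0],"slide":[-0.04,-0.92,0],"fingers":30},{"twist":[0,0,0],"slide":[-0.04,-0.92,0],"fingers":30},{"twist":[0,0,0],"slide":[-0.04,-0.92,0],"fingers":30},{"twist":[0,0,0],"slide":[0,-0.44,0],"fingers":30},{"twist":[0,0,0],"slide":[0,0,0],"fingers":30}]}'
python3 - <<'E'
from h import *
c=camera("wrist");save(c,"w3.png",s=1.5);keep(c,"slab.pkl");print(get_obs()["tcp_pos"])
E
```

```text
time_s: 9.35
tcp_pos: [0.458, -0.0694, 0.1395]
ee_rot: [[-1.0, -0.0, -0.001], [-0.0, 1.0, 0.001], [0.001, 0.001, -1.0]]
contact_force: [0.9, 0.2, -0.7]
grip_width: 0.035
grip_force: 8.0
[ 0.45816546 -0.06878847  0.13967231]
```

View pics/w3.png

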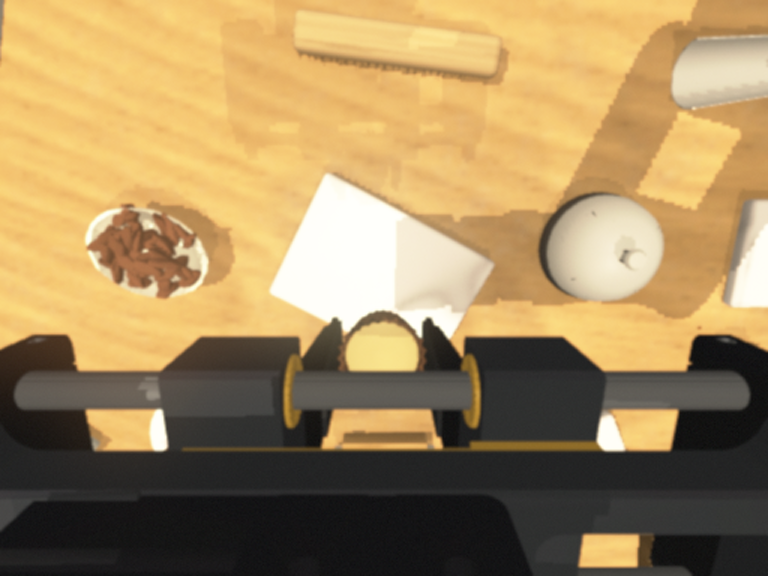

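The cup is held level at (254,233) with the slab beneath it, slab centre about (255,185). I'll lower and release.

```bash
python3 -m pendant '{"commands":[{"twist":[0,0,0],"slide":[0,0,0.9],"fingers":30},{"twist":[0,0,0],"slide":[0,0,0.9],"fingers":30},{"twist":[0,0,0],"slide":[0,0,0.9],"fingers":30},{"twist":[0,0,0],"slide":[0,0,0.6],"fingers":30},{"twist":[0,0,0],"slide":[0,0,0.4],"fingers":30},{"twist":[0,0,0],"slide":[0,0,0.23],"fingers":30},{"twist":[0,0,0],"slide":[0,0,0],"fingers":30},{"twist":[0,0,0],"slide":[0,0,0],"fingers":40},{"twist":[0,0,0],"slide":[0,0,0],"fingers":55},{"twist":[0,0,0],"slide":[0,0,0],"fingers":55},{"twist":[0,0,0],"slide":[0,0,-0.5],"fingers":55},{"twist":[0,0,0],"slide":[0,0,-0.9],"fingers":55},{"twist":[0,0,0],"slide":[0,0,-0.9],"fingers":55},{"twist":[0,0,0],"slide":[0,0,-0.9],"fingers":55},{"twist":[0,0,0],"slide":[0,0,-0.9],"fingers":55},{"twist":[0,0,0],"slide":[0,0,-0.9],"fingers":55},{"twist":[0,0,0],"slide":[0,0,0],"fingers":55}]}'
```

```text
time_s: 11.52
tcp_pos: [0.4605, -0.0693, 0.1759]
ee_rot: [[-1.0, -0.002, 0.006], [-0.002, 1.0, -0.002], [-0.006, -0.002, -1.0]]
contact_force: [0.7, 0.3, -0.8]
grip_width: 0.0549
grip_force: 0.0
```

```bash
python3 -m pendant '{"commands":[{"twist":[0,0,0],"slide":[-0.5,0.54,0],"fingers":45},{"twist":[0,0,0],"slide":[-0.5,0.54,0],"fingers":45},{"twist":[0,0,0],"slide":[-0.5,0.54,0],"fingers":45},{"twist":[0,0,0],"slide":[-0.5,0.54,0],"fingers":45},{"twist":[0,0,0],"slide":[-0.5,0.54,0],"fingers":45},{"twist":[0,0,0],"slide":[-0.5,0.54,0],"fingers":45},{"twist":[0,0,0],"slide":[-0.5,0.54,0],"fingers":45},{"twist":[0,0,0],"slide":[-0.5,0.54,0],"fingers":45},{"twist":[0,0,0],"slide":[-0.5,0.54,0],"fingers":45},{"twist":[0,0,0],"slide":[0,0,0],"fingers":45},{"twist":[0,0,0],"slide":[0,0,0],"fingers":45}]}'
python3 - <<'E'
from h import *
np.set_printoptions(precision=4,suppress=True)
c=camera("wrist");keep(c,"l1.pkl");save(c,"w4.png",s=1.5)
T=np.linalg.inv(c["cam_to_world"])
pr=lambda P:(lambda q:q[:2]/q[2])(c["camera_matrix"]@(T[:3,:3]@np.array(P)+T[:3,3]))
print(pr([.613,.076,.03]),[ (r["pixel"],r["score"]) for r in find_in(c,"log")[:3]])
k=seg(c,pr([.613,.076,.03]),"dark",30);print("log",cen(k),rect(c,k,.028))
k=seg(c,pr([.63,.10,.014]),"white",70);print("long",cen(k),rect(c,k,.014))
E
```

```text
time_s: 12.9
tcp_pos: [0.5932, 0.0772, 0.1721]
ee_rot: [[-1.0, -0.002, -0.001], [-0.002, 1.0, -0.0], [0.001, -0.0, -1.0]]
contact_force: [0.1, 0.1, 0.7]
grip_width: 0.0451
grip_force: 0.0
[253.4118 197.2721] [([256.0, 200.0], 0.87)]
log [254.0704 195.8533] (array([611.6,  76.5]), array([37.7,  6.1]), np.float32(78.3))
long [250.6043 201.4362] (array([622. ,  74.5]), array([ 51.5, 116.4]), np.float32(115.0))
```

View pics/w4.png

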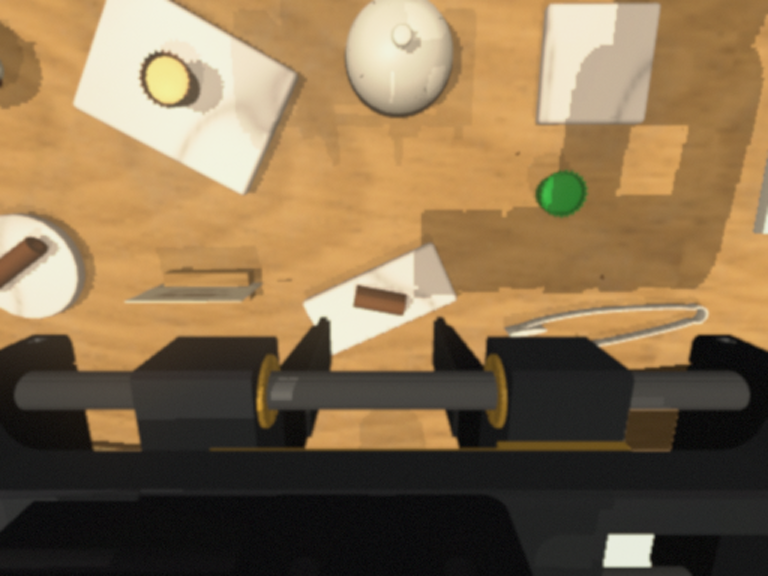

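The cup stands upright on the slab at (111,52). The log is at about (254,200) on the long board. Now I'll get a better log outline by colour.

```bash
sed -i 's/"cream":(S/"brown":(S>80)\&(V<175)\&((H<11)|(H>170)),"cream":(S/' h.py
python3 - <<'E'
from h import *
np.set_printoptions(precision=3,suppress=True)
c=load("l1.pkl")
hsv=cv2.cvtColor(c["image"],cv2.COLOR_RGB2HSV);print(hsv[196:207:3,254],hsv[200,240],hsv[200,275],hsv[212,262],get_obs()["q"])
k=seg(c,(253,200),"brown",25);print(cen(k),cv2.minAreaRect(k),rect(c,k,.03),rect(c,k,.022))
t=camera("top");k2=seg(t,(232,141),"brown",18);print(cen(k2),rect(t,k2,.03),tri([(c,cen(k)),(t,cen(k2))]))
E
```

```text
[[ 13 131 105]
 [ 13 141 128]
 [ 13 144 147]
 [ 13 144 143]] [ 13 144 147] [ 21  48 225] [ 25  25 243] [ 0.039  0.041  1.811 -0.     1.29  -1.533]Traceback (most recent call last):
  File "<stdin>", line 5, in <module>
  File "h.py", line 26, in seg
    return max(cs,key=lambda k:cv2.pointPolygonTest(k,(float(x),float(y)),True))
ValueError: max() iterable argument is empty
```

```bash
sed -i 's/"brown":(S>80)&(V<175)&((H<11)|(H>170))/"brown":(S>95)\&(V<175)/' h.py
python3 - <<'E'
from h import *
np.set_printoptions(precision=4,suppress=True)
c=load("l1.pkl")
k=seg(c,(253,200),"brown",25);print(cen(k),rect(c,k,.03),rect(c,k,.022))
t=camera("top");k2=seg(t,(232,141),"brown",18);print(cen(k2),rect(t,k2,.03),tri([(c,cen(k)),(t,cen(k2))]))
k=seg(t,(343,149),"brown",24);print("roll",rect(t,k,.03))
E
```

```text
[252.8732 200.0695] (array([616.6,  75.7]), array([39.5, 16.4]), np.float32(79.3)) (array([618.9,  75.6]), array([40.5, 16.8]), np.float32(79.3))
[224.8865 139.8175] (array([620.4,  93.3]), array([55.5, 93.9]), np.float32(179.5)) [0.6084 0.0815 0.0772]
roll (array([ 590.1, -217.8]), array([15. , 64.4]), np.float32(124.6))
```

```bash
python3 -m pendant '{"commands":[{"twist":[0,0,1],"slide":[0,0,0],"fingers":45},{"twist":[0,0,1],"slide":[0,0,0],"fingers":45},{"twist":[0,0,1],"slide":[0,0,0],"fingers":45},{"twist":[0,0,1],"slide":[0,0,0],"fingers":45},{"twist":[0,0,1],"slide":[0,0,0],"fingers":45},{"twist":[0,0,1],"slide":[0,0,0],"fingers":45},{"twist":[0,0,1],"slide":[0,0,0],"fingers":45},{"twist":[0,0,1],"slide":[0,0,0],"fingers":45},{"twist":[0,0,1],"slide":[0,0,0],"fingers":45},{"twist":[0,0,1],"slide":[0,0,0],"fingers":45},{"twist":[0,0,1],"slide":[0,0,0],"fingers":45},{"twist":[0,0,1],"slide":[0,0,0],"fingers":45},{"twist":[0,0,1],"slide":[0,0,0],"fingers":45},{"twist":[0,0,1],"slide":[0,0,0],"fingers":45},{"twist":[0,0,1],"slide":[0,0,0],"fingers":45},{"twist":[0,0,1],"slide":[0,0,0],"fingers":45},{"twist":[0,0,1],"slide":[0,0,0],"fingers":45},{"twist":[0,0,0],"slide":[0,0,0],"fingers":45}]}'
```

```text
time_s: 15.3
tcp_pos: [0.5932, 0.0768, 0.1725]
ee_rot: [[0.205, 0.979, 0.0], [0.979, -0.205, -0.0], [-0.0, 0.0, -1.0]]
contact_force: [-0.3, 0.1, 0.2]
grip_width: 0.0447
grip_force: 0.0
```

```bash
python3 -m pendant '{"commands":[{"twist":[0,0,0],"slide":[0.06,0.39,0.6],"fingers":45},{"twist":[0,0,0],"slide":[0.07,0.39,0.7],"fingers":45},{"twist":[0,0,0],"slide":[0,0,0.7],"fingers":45},{"twist":[0,0,0],"slide":[0,0,0],"fingers":45},{"twist":[0,0,0],"slide":[0,0,0],"fingers":45}]}'
cat >> h.py <<'E'
def pix(c,P):
    T=np.linalg.inv(c["cam_to_world"]);q=c["camera_matrix"]@(T[:3,:3]@np.array(P)+T[:3,3]);return q[:2]/q[2]
def go(P):
    o=get_obs();R=o["ee_rot"];print("tcp",o["tcp_pos"],"x deg",np.degrees(np.arctan2(R[1,0],R[0,0])),"slide units",R.T@(np.array(P)-o["tcp_pos"])/.03)
E
python3 - <<'E'
from h import *
np.set_printoptions(precision=4,suppress=True)
c=camera("wrist");a=load("l1.pkl");keep(c,"l2.pkl");save(c,"w5.png",s=1.5)
ka=seg(a,(253,200),"brown",25);q=pix(c,[.617,.0757,.03]);k=seg(c,q,"brown",40)
print(q,cen(k),rect(c,k,.03),tri([(a,cen(ka)),(c,cen(k))]))
P=tri([(a,cen(ka)),(c,cen(k))]);go([P[0],P[1],.020])
E
```

```text
time_s: 15.92
tcp_pos: [0.617, 0.0763, 0.1128]
ee_rot: [[0.206, 0.979, 0.0], [0.979, -0.206, 0.0], [0.0, 0.0, -1.0]]
contact_force: [1.1, 1.3, -0.3]
grip_width: 0.0452
grip_force: 0.0
[253.3852 195.5477] [256.5435 192.5375] (array([620.4,  77.1]), array([41.6, 14.6]), np.float32(78.1)) [0.6199 0.0751 0.0185]
tcp [0.6174 0.0763 0.1134] x deg 78.13281293649223 slide units [-0.0206  0.0851  3.1133]
```

View pics/w5.png

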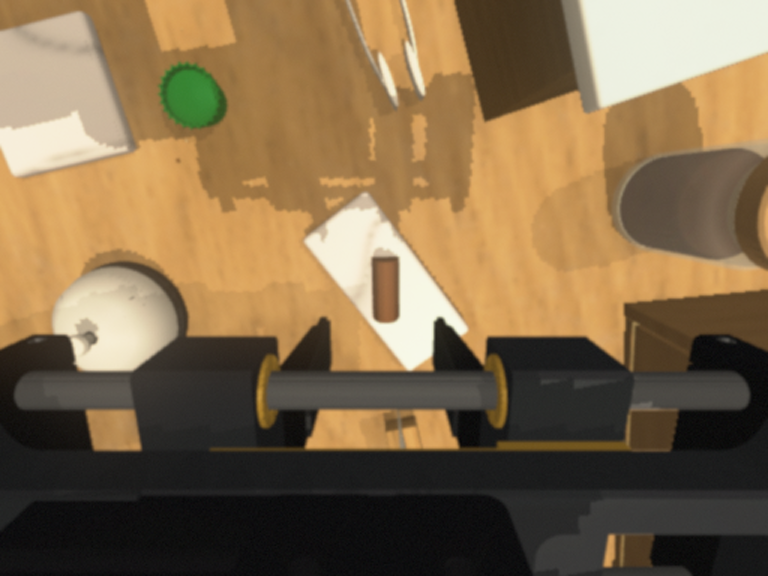

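Close view: the log sits lengthways between the fingers at (257,193), angle aligned within 1°, height as expected. I'll descend and grip.

```bash
python3 -m pendant '{"commands":[{"twist":[0,0,0],"slide":[0,0.08,0.9],"fingers":45},{"twist":[0,0,0],"slide":[0,0,0.9],"fingers":45},{"twist":[0,0,0],"slide":[0,0,0.7],"fingers":45},{"twist":[0,0,0],"slide":[0,0,0.5],"fingers":45},{"twist":[0,0,0],"slide":[0,0,0.18],"fingers":45},{"twist":[0,0,0],"slide":[0,0,0],"fingers":45},{"twist":[0,0,0],"slide":[0,0,0],"fingers":10},{"twist":[0,0,0],"slide":[0,0,0],"fingers":10},{"twist":[0,0,0],"slide":[0,0,0],"fingers":10},{"twist":[0,0,0],"slide":[0,0,0],"fingers":10},{"twist":[0,0,0],"slide":[0,0,0],"fingers":10},{"twist":[0,0,0],"slide":[0,0,0],"fingers":10}]}' 10; python3 -c "
from h import *
c=camera('wrist');save(c,'w6.png',(150,130,350,300),3)"
```

```text
time_s: 17.48
tcp_pos: [0.6197, 0.0758, 0.0173]
ee_rot: [[0.206, 0.979, 0.001], [0.979, -0.206, 0.0], [0.0, 0.001, -1.0]]
contact_force: [-1.2, 0.3, 2.3]
grip_width: 0.0177
grip_force: 10.0
```

View pics/w6.png

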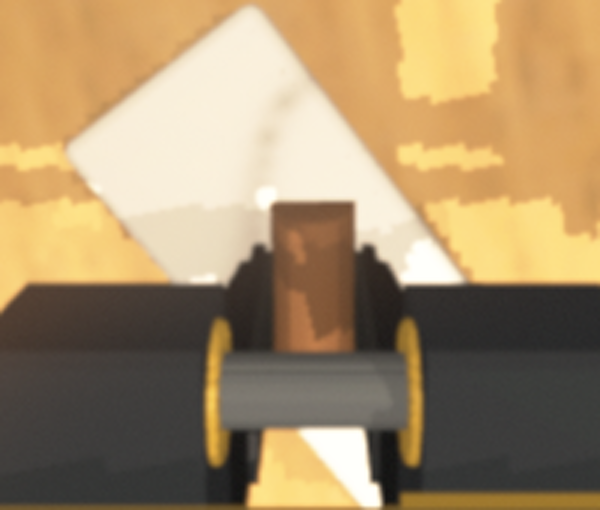

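The log is gripped squarely between the pads, with its far end at about (254,198).

```bash
python3 -m pendant '{"commands":[{"twist":[0,0,0],"slide":[0,0,-0.4],"fingers":10},{"twist":[0,0,0],"slide":[0,0,-0.7],"fingers":10},{"twist":[0,0,0],"slide":[0,0,-0.9],"fingers":10},{"twist":[0,0,0],"slide":[0,0,-0.7],"fingers":10},{"twist":[0,0,0],"slide":[0,0,-0.3],"fingers":10},{"twist":[0,0,0],"slide":[0,0,0],"fingers":10},{"twist":[0,0,0],"slide":[0,0,0],"fingers":10}]}'
python3 - <<'E'
from h import *
np.set_printoptions(precision=4,suppress=True)
o=get_obs();c=camera("wrist");R=o["ee_rot"]
q=pix(c,o["tcp_pos"]+R@[0,0,-.005]);print(q)
k=seg(c,q-[0,8],"brown",30);pts=k[:,0];r=pts[:,1].min();print(cv2.boundingRect(k))
# far end top edge, at object top z = tcp z + (.030-.0173)
E_=onz(c,(cen(k)[0],r),o["tcp_pos"][2]+.012);print("far end in tool x mm",(R.T@(E_-o["tcp_pos"]))*1000)
go([.441,.234,.10])
E
```

```text
time_s: 18.4
tcp_pos: [0.6186, 0.0757, 0.1058]
ee_rot: [[0.206, 0.979, -0.002], [0.979, -0.206, -0.0], [-0.0, -0.002, -1.0]]
contact_force: [0.2, 0.4, -0.7]
grip_width: 0.0174
grip_force: 9.8
[252.8914 230.7641]
(222, 198, 47, 50)
far end in tool x mm [ 24.0609  -2.2393 -12.0074]
tcp [0.6185 0.0757 0.1055] x deg 78.1118229720515 slide units [ 3.945  -6.8773  0.1983]
```

```bash
python3 -m pendant '{"commands":[{"twist":[0,0,0],"slide":[0.2,-0.38,0],"fingers":10},{"twist":[0,0,0],"slide":[0.43,-0.76,0],"fingers":10},{"twist":[0,0,0],"slide":[0.43,-0.76,0],"fingers":10},{"twist":[0,0,0],"slide":[0.43,-0.76,0],"fingers":10},{"twist":[0,0,0],"slide":[0.43,-0.76,0],"fingers":10},{"twist":[0,0,0],"slide":[0.43,-0.76,0],"fingers":10},{"twist":[0,0,0],"slide":[0.43,-0.76,0],"fingers":10},{"twist":[0,0,0],"slide":[0.43,-0.76,0],"fingers":10},{"twist":[0,0,0],"slide":[0.43,-0.76,0],"fingers":10},{"twist":[0,0,0],"slide":[0.23,-0.42,0],"fingers":10},{"twist":[0,0,0],"slide":[0,0,0],"fingers":10},{"twist":[0,0,0],"slide":[0,0,0],"fingers":10}]}'
python3 - <<'E'
from h import *
np.set_printoptions(precision=4,suppress=True)
c=camera("wrist");save(c,"w7.png",s=1.5)
go([.441-.0004,.234-.002,.018])
print("board centre px expected",pix(c,[.441,.234,.0145]))
E
```

```text
time_s: 19.95
tcp_pos: [0.4418, 0.2317, 0.1071]
ee_rot: [[0.206, 0.979, 0.001], [0.979, -0.206, -0.0], [-0.0, 0.001, -1.0]]
contact_force: [0.1, -0.3, 0.3]
grip_width: 0.0175
grip_force: 9.8
tcp [0.4419 0.2316 0.1071] x deg 78.0792485196433 slide units [ 0.0045 -0.0468  2.9702]
board centre px expected [252.0912 190.3807]
```

View pics/w7.png

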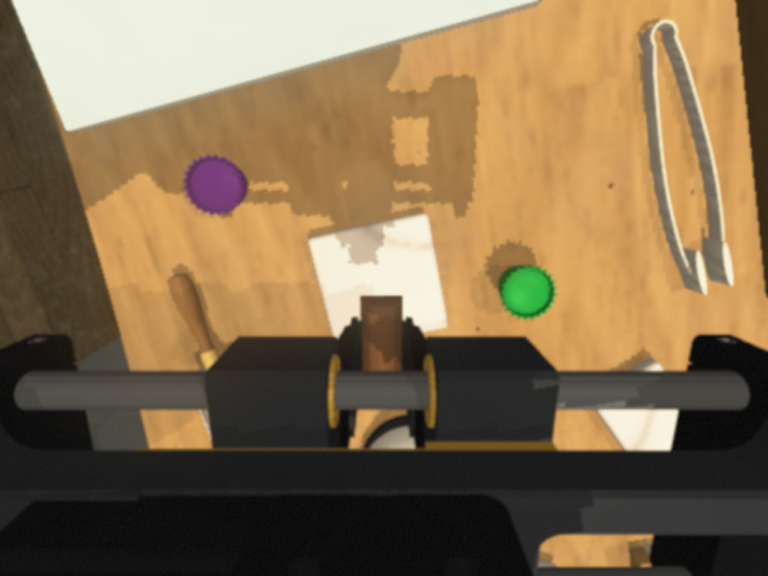

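The board's visible corners give centre (251.7,189), against (252.1,190.4) expected, so the position is right. I'll lower and release.

```bash
python3 -m pendant '{"commands":[{"twist":[0,0,0],"slide":[0,-0.05,0.9],"fingers":10},{"twist":[0,0,0],"slide":[0,0,0.8],"fingers":10},{"twist":[0,0,0],"slide":[0,0,0.6],"fingers":10},{"twist":[0,0,0],"slide":[0,0,0.4],"fingers":10},{"twist":[0,0,0],"slide":[0,0,0.27],"fingers":10},{"twist":[0,0,0],"slide":[0,0,0],"fingers":10},{"twist":[0,0,0],"slide":[0,0,0],"fingers":22},{"twist":[0,0,0],"slide":[0,0,0],"fingers":40},{"twist":[0,0,0],"slide":[0,0,0],"fingers":40},{"twist":[0,0,0],"slide":[0,0,-0.5],"fingers":40},{"twist":[0,0,0],"slide":[0,0,-0.9],"fingers":40},{"twist":[0,0,0],"slide":[0,0,-0.9],"fingers":40},{"twist":[0,0,0],"slide":[0,0,-0.9],"fingers":40},{"twist":[0,0,0],"slide":[0,0,-0.9],"fingers":40},{"twist":[0,0,0],"slide":[0,0,-0.9],"fingers":40},{"twist":[0,0,0],"slide":[0,0,0],"fingers":40},{"twist":[0,0,0],"slide":[0,0,0],"fingers":40}]}'
python3 - <<'E'
from h import *
np.set_printoptions(precision=4,suppress=True)
c=camera("wrist");keep(c,"s1.pkl")
q=pix(c,[.441,.234,.03]);k=seg(c,q,"brown",25);print("log",rect(c,k,.024),rect(c,k,.03))
k=seg(c,pix(c,[.425,.255,.014]),"white",60);print(rect(c,k,.014))
go([.591,-.216,.17])
E
```

```text
time_s: 22.12
tcp_pos: [0.4395, 0.232, 0.1673]
ee_rot: [[0.206, 0.979, -0.001], [0.979, -0.206, -0.0], [-0.0, -0.0, -1.0]]
contact_force: [0.1, -0.5, -0.2]
grip_width: 0.04
grip_force: 0.0
log (array([441.1, 231.8]), array([40.8, 14.3]), np.float32(78.0)) (array([441.4, 233.1]), array([40., 14.]), np.float32(78.0))
(array([442. , 234.9]), array([77. , 76.9]), np.float32(0.2))
tcp [0.4391 0.2319 0.1666] x deg 78.11299338916665 slide units [-13.567    8.0294  -0.1106]
```

```bash
python3 -m pendant '{"commands":[{"twist":[0,0,0],"slide":[-0.85,0.5,0],"fingers":40},{"twist":[0,0,0],"slide":[-0.85,0.5,0],"fingers":40},{"twist":[0,0,0],"slide":[-0.85,0.5,0],"fingers":40},{"twist":[0,0,0],"slide":[-0.85,0.5,0],"fingers":40},{"twist":[0,0,0],"slide":[-0.85,0.5,0],"fingers":40},{"twist":[0,0,0],"slide":[-0.85,0.5,0],"fingers":40},{"twist":[0,0,0],"slide":[-0.85,0.5,0],"fingers":40},{"twist":[0,0,0],"slide":[-0.85,0.5,0],"fingers":40},{"twist":[0,0,0],"slide":[-0.85,0.5,0],"fingers":40},{"twist":[0,0,0],"slide":[-0.85,0.5,0],"fingers":40},{"twist":[0,0,0],"slide":[-0.85,0.5,0],"fingers":40},{"twist":[0,0,0],"slide":[-0.85,0.5,0],"fingers":40},{"twist":[0,0,0],"slide":[-0.85,0.5,0],"fingers":40},{"twist":[0,0,0],"slide":[-0.85,0.5,0],"fingers":40},{"twist":[0,0,0],"slide":[-0.85,0.5,0],"fingers":40},{"twist":[0,0,0],"slide":[-0.85,0.5,0],"fingers":40}]}' && python3 -m pendant '{"commands":[{"twist":[0,0,-0.97],"slide":[0,0,0],"fingers":40},{"twist":[0,0,-0.97],"slide":[0,0,0],"fingers":40},{"twist":[0,0,-0.97],"slide":[0,0,0],"fingers":40},{"twist":[0,0,-0.97],"slide":[0,0,0],"fingers":40},{"twist":[0,0,-0.97],"slide":[0,0,0],"fingers":40},{"twist":[0,0,-0.97],"slide":[0,0,0],"fingers":40},{"twist":[0,0,-0.97],"slide":[0,0,0],"fingers":40},{"twist":[0,0,-0.97],"slide":[0,0,0],"fingers":40},{"twist":[0,0,0],"slide":[0,0,0],"fingers":40},{"twist":[0,0,0],"slide":[0,0,0],"fingers":40}]}'
python3 - <<'E'
from h import *
np.set_printoptions(precision=4,suppress=True)
c=camera("wrist");keep(c,"r1.pkl");save(c,"w8.png",s=1.5)
q=pix(c,[.590,-.217,.03]);k=seg(c,q,"brown",40);print("roll",cen(k),rect(c,k,.026))
k=seg(c,pix(c,[.61,-.20,.014]),"white",60);print("round",rect(c,k,.014));
(e,_,_)=cv2.fitEllipse(k);print(e,onz(c,e,.014))
go([.590,-.2175,.10])
E
```

```text
time_s: 24.18
tcp_pos: [0.59, -0.217, 0.1657]
ee_rot: [[0.206, 0.979, -0.003], [0.979, -0.206, 0.001], [0.001, -0.003, -1.0]]
contact_force: [0.8, -0.3, 0.3]
grip_width: 0.0398
grip_force: 0.0
time_s: 25.42
tcp_pos: [0.5903, -0.2163, 0.1668]
ee_rot: [[-0.568, 0.823, -0.002], [0.823, 0.568, 0.001], [0.001, -0.001, -1.0]]
contact_force: [-0.1, 0.6, -0.6]
grip_width: 0.0403
grip_force: 0.0
roll [252.9735 183.3057] (array([ 591.3, -219.4]), array([14.3, 63.5]), np.float32(124.1))
round (array([ 594. , -216.2]), array([83.8, 84. ]), np.float32(124.5))
(256.4311828613281, 180.14280700683594) [ 0.5934 -0.2153  0.014 ]
tcp [ 0.5904 -0.2164  0.1671] x deg 124.60684381918303 slide units [-0.0256 -0.0316  2.2362]
```

View pics/w8.png

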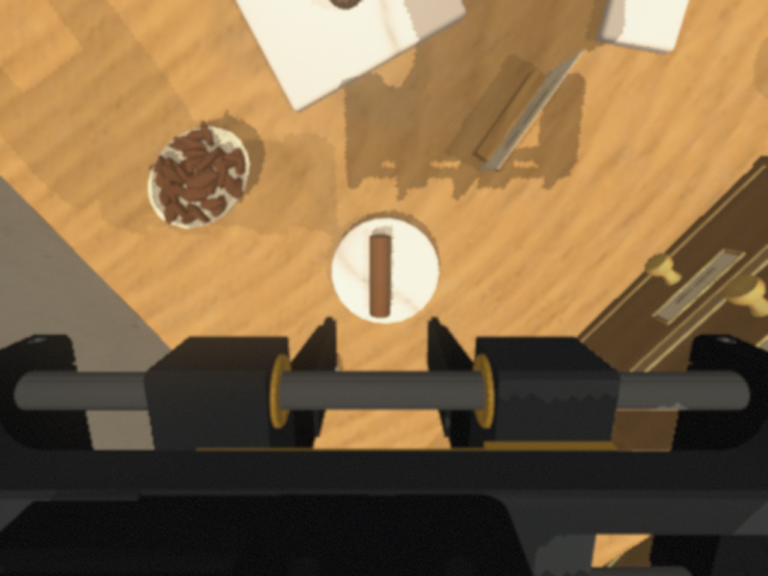

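The roll lies at (253,183) on the round board, board centre about (256,180), aligned with the fingers. I'll take a second view lower.

```bash
python3 -m pendant '{"commands":[{"twist":[0,0,0],"slide":[0,-0.04,0.7],"fingers":40},{"twist":[0,0,0],"slide":[0,0,0.8],"fingers":40},{"twist":[0,0,0],"slide":[0,0,0.5],"fingers":40},{"twist":[0,0,0],"slide":[0,0,0],"fingers":40},{"twist":[0,0,0],"slide":[0,0,0],"fingers":40}]}'
python3 - <<'E'
from h import *
np.set_printoptions(precision=4,suppress=True)
c=camera("wrist");a=load("r1.pkl")
ka=seg(a,pix(a,[.590,-.217,.03]),"brown",40);k=seg(c,pix(c,[.590,-.217,.03]),"brown",55)
P=tri([(a,cen(ka)),(c,cen(k))]);print("roll",rect(c,k,.024),P)
sa=seg(a,pix(a,[.61,-.20,.014]),"white",60);sb=seg(c,pix(c,[.61,-.20,.014]),"white",90)
ea,eb=cv2.fitEllipse(cv2.convexHull(sa))[0],cv2.fitEllipse(cv2.convexHull(sb))[0];print(onz(c,eb,.014),tri([(a,ea),(c,eb)]))
go([P[0],P[1],.0175])
E
```

```text
time_s: 26.1
tcp_pos: [0.5902, -0.2174, 0.1084]
ee_rot: [[-0.569, 0.822, 0.001], [0.822, 0.569, -0.0], [-0.001, 0.0, -1.0]]
contact_force: [0.0, 0.1, -0.3]
grip_width: 0.0401
grip_force: 0.0
roll (array([ 591.7, -219.6]), array([14.7, 65.2]), np.float32(124.2)) [ 0.5914 -0.2196  0.0204]
[ 0.5932 -0.2151  0.014 ] [ 0.5943 -0.2165  0.0068]
tcp [ 0.5904 -0.2175  0.1089] x deg 124.66712758447392 slide units [-0.0719 -0.016   3.0473]
```

```bash
python3 -m pendant '{"commands":[{"twist":[0,0,0],"slide":[-0.07,0,0.9],"fingers":40},{"twist":[0,0,0],"slide":[0,0,0.9],"fingers":40},{"twist":[0,0,0],"slide":[0,0,0.7],"fingers":40},{"twist":[0,0,0],"slide":[0,0,0.53],"fingers":40},{"twist":[0,0,0],"slide":[0,0,0],"fingers":40},{"twist":[0,0,0],"slide":[0,0,0],"fingers":10},{"twist":[0,0,0],"slide":[0,0,0],"fingers":10},{"twist":[0,0,0],"slide":[0,0,0],"fingers":10},{"twist":[0,0,0],"slide":[0,0,0],"fingers":10},{"twist":[0,0,0],"slide":[0,0,0],"fingers":10},{"twist":[0,0,0],"slide":[0,0,-0.4],"fingers":10},{"twist":[0,0,0],"slide":[0,0,-0.7],"fingers":10},{"twist":[0,0,0],"slide":[0,0,-0.9],"fingers":10},{"twist":[0,0,0],"slide":[0,0,-0.9],"fingers":10},{"twist":[0,0,0],"slide":[0,0,-0.6],"fingers":10},{"twist":[0,0,0],"slide":[0,0,0],"fingers":10},{"twist":[0,0,0],"slide":[0,0,0],"fingers":10}]}' 10
python3 - <<'E'
from h import *
np.set_printoptions(precision=4,suppress=True)
c=camera("wrist");o=get_obs();R=o["ee_rot"];save(c,"w9.png",s=1.5)
k=seg(c,pix(c,o["tcp_pos"]+R@[.02,0,-.008]),"brown",30);p=k[:,0];print(cv2.boundingRect(k))
go([.6215,.075,.12])
E
```

```text
time_s: 28.28
tcp_pos: [0.5903, -0.2186, 0.121]
ee_rot: [[-0.569, 0.822, -0.001], [0.822, 0.569, 0.001], [0.001, -0.001, -1.0]]
contact_force: [0.7, 0.3, -0.9]
grip_width: 0.017
grip_force: 10.0
(241, 181, 28, 49)
tcp [ 0.59   -0.2185  0.1205] x deg 124.67449023496047 slide units [7.4488 6.428  0.0233]
```

View pics/w9.png

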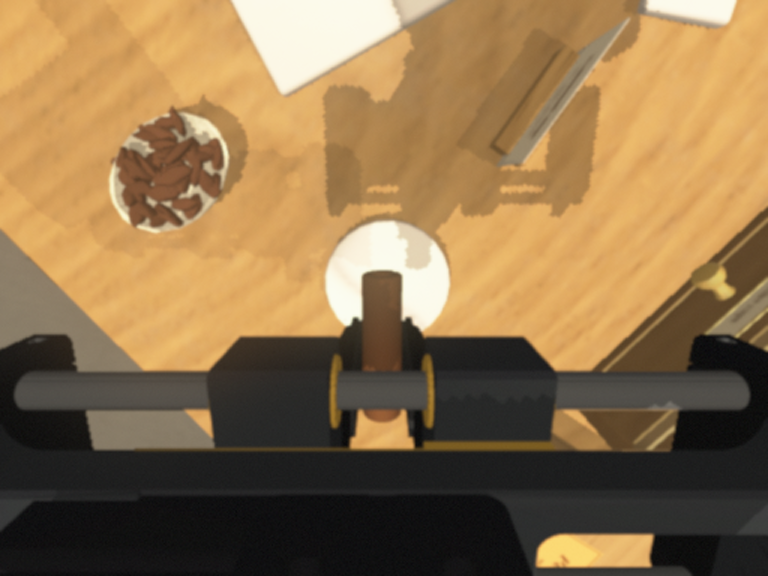

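The roll is held level, ends at rows 181 and about 280. The round board is clear.

```bash
python3 -m pendant '{"commands":[{"twist":[0,0,0],"slide":[0.4,0.34,0],"fingers":10},{"twist":[0,0,0],"slide":[0.77,0.66,0],"fingers":10},{"twist":[0,0,0],"slide":[0.77,0.66,0],"fingers":10},{"twist":[0,0,0],"slide":[0.77,0.66,0],"fingers":10},{"twist":[0,0,0],"slide":[0.77,0.66,0],"fingers":10},{"twist":[0,0,0],"slide":[0.77,0.66,0],"fingers":10},{"twist":[0,0,0],"slide":[0.77,0.66,0],"fingers":10},{"twist":[0,0,0],"slide":[0.77,0.66,0],"fingers":10},{"twist":[0,0,0],"slide":[0.77,0.66,0],"fingers":10},{"twist":[0,0,0],"slide":[0.77,0.66,0],"fingers":10},{"twist":[0,0,0.4],"slide":[0.12,0.15,0],"fingers":10},{"twist":[0,0,0.8],"slide":[0,0,0],"fingers":10},{"twist":[0,0,0.41],"slide":[0,0,0],"fingers":10},{"twist":[0,0,0],"slide":[0,0,0],"fingers":10},{"twist":[0,0,0],"slide":[0,0,0],"fingers":10}]}'
python3 - <<'E'
from h import *
np.set_printoptions(precision=4,suppress=True)
c=camera("wrist");o=get_obs();R=o["ee_rot"];save(c,"w10.png",s=1.5)
for px in((254,181),(254,281)):
    print("end",1000*(R.T@(onz(c,px,o["tcp_pos"][2]+.0145)-o["tcp_pos"])))
a=load("l1.pkl");k=seg(a,pix(a,[.63,.10,.014]),"white",70);print(rect(a,k,.014))
t=camera("top");k=seg(t,pix(t,[.632,.05,.014]),"white",40);print("top long",rect(t,k,.014))
print(pix(c,[.6215,.075,.0145]));go([.6215,.075,.018])
E
```

```text
time_s: 30.2
tcp_pos: [0.622, 0.0751, 0.1214]
ee_rot: [[-0.424, 0.906, -0.001], [0.906, 0.424, 0.0], [0.0, -0.001, -1.0]]
contact_force: [1.0, -0.5, -1.1]
grip_width: 0.0171
grip_force: 10.0
end [ 34.6763   0.5846 -14.4885]
end [-30.8745   0.4987 -14.5108]
(array([622. ,  74.5]), array([ 51.5, 116.4]), np.float32(115.0))
top long (array([642.1,  25. ]), array([24.1, 48.8]), np.float32(179.3))
[253.1922 188.3293]
tcp [0.6222 0.0748 0.1217] x deg 115.0419201423843 slide units [ 0.0142 -0.0181  3.4575]
```

View pics/w10.png

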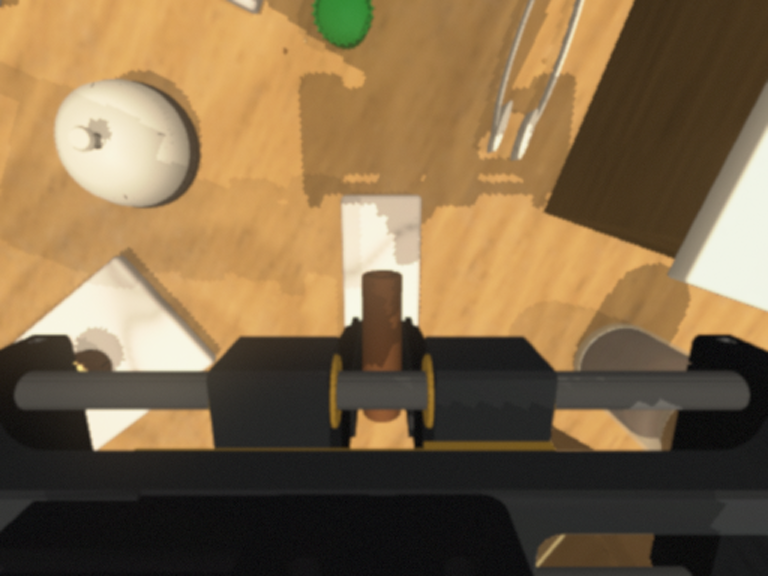

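The roll (column 255) is centred over the long board (columns 228–281) and parallel to it. I'll lower it, with a 2 mm correction along its length.

```bash
python3 -m pendant '{"commands":[{"twist":[0,0,0],"slide":[-0.05,-0.02,0.9],"fingers":10},{"twist":[0,0,0],"slide":[0,0,0.9],"fingers":10},{"twist":[0,0,0],"slide":[0,0,0.7],"fingers":10},{"twist":[0,0,0],"slide":[0,0,0.5],"fingers":10},{"twist":[0,0,0],"slide":[0,0,0.3],"fingers":10},{"twist":[0,0,0],"slide":[0,0,0.15],"fingers":10},{"twist":[0,0,0],"slide":[0,0,0],"fingers":10},{"twist":[0,0,0],"slide":[0,0,0],"fingers":20},{"twist":[0,0,0],"slide":[0,0,0],"fingers":32},{"twist":[0,0,0],"slide":[0,0,0],"fingers":40},{"twist":[0,0,0],"slide":[0,0,-0.5],"fingers":40},{"twist":[0,0,0],"slide":[0,0,-0.9],"fingers":40},{"twist":[0,0,0],"slide":[0,0,-0.9],"fingers":40},{"twist":[0,0,0],"slide":[0,0,-0.9],"fingers":40},{"twist":[0,0,0],"slide":[0,0,-0.9],"fingers":60},{"twist":[0,0,0],"slide":[0,0,-0.9],"fingers":60},{"twist":[0,0,0],"slide":[0,0,0],"fingers":60},{"twist":[0,0,0],"slide":[0,0,0],"fingers":60}]}'
python3 - <<'E'
from h import *
np.set_printoptions(precision=4,suppress=True)
c=camera("wrist")
k=seg(c,pix(c,[.6215,.075,.03]),"brown",38);print("roll",rect(c,k,.024),rect(c,k,.03))
k=seg(c,pix(c,[.605,.115,.014]),"white",80);print("board",rect(c,k,.014))
go([.459,-.069,.17])
E
```

```text
time_s: 32.55
tcp_pos: [0.6221, 0.073, 0.1679]
ee_rot: [[-0.423, 0.906, -0.001], [0.906, 0.423, -0.0], [0.0, -0.001, -1.0]]
contact_force: [-0.1, 0.4, -0.7]
grip_width: 0.0597
grip_force: 0.0
roll (array([623.9,  72.8]), array([14.4, 65. ]), np.float32(114.7)) (array([623.3,  74. ]), array([14.1, 63.7]), np.float32(114.7))
board (array([621.3,  77. ]), array([ 51.5, 112.9]), np.float32(115.0))
tcp [0.6217 0.073  0.1671] x deg 115.01325261740658 slide units [-1.9969 -6.9156 -0.085 ]
```

```bash
python3 -m pendant '{"commands":[{"twist":[0,0,0],"slide":[-0.22,-0.77,0],"fingers":60},{"twist":[0,0,0],"slide":[-0.22,-0.77,0],"fingers":60},{"twist":[0,0,0],"slide":[-0.22,-0.77,0],"fingers":60},{"twist":[0,0,0],"slide":[-0.22,-0.77,0],"fingers":60},{"twist":[0,0,0],"slide":[-0.22,-0.77,0],"fingers":60},{"twist":[0,0,0],"slide":[-0.22,-0.77,0],"fingers":60},{"twist":[0,0,0],"slide":[-0.22,-0.77,0],"fingers":60},{"twist":[0,0,0],"slide":[-0.22,-0.77,0],"fingers":60},{"twist":[0,0,0],"slide":[-0.22,-0.77,0],"fingers":60},{"twist":[0,0,0],"slide":[0,0,1],"fingers":60},{"twist":[0,0,0],"slide":[0,0,1],"fingers":60},{"twist":[0,0,0],"slide":[0,0,0],"fingers":60},{"twist":[0,0,0],"slide":[0,0,0],"fingers":60}]}'
python3 - <<'E'
from h import *
np.set_printoptions(precision=4,suppress=True)
c=camera("wrist");keep(c,"c2.pkl");save(c,"w11.png",s=1.5)
print([(r["pixel"],r["score"]) for r in find_in(c,"cup")[:3]],pix(c,[.459,-.069,.042]))
for r in find_in(c,"cup")[:3]: print(onz(c,r["pixel"],.035))
go([.459,-.069,.0205])
E
```

```text
time_s: 34.22
tcp_pos: [0.4593, -0.0687, 0.1087]
ee_rot: [[-0.423, 0.906, -0.0], [0.906, 0.423, 0.0], [0.0, -0.0, -1.0]]
contact_force: [-0.4, 0.3, 0.6]
grip_width: 0.0602
grip_force: 0.0
[([255.5, 201.4], 0.67)] [252.9684 199.2672]
[ 0.4628 -0.0717  0.035 ]
tcp [ 0.4602 -0.0689  0.1099] x deg 115.02157041313252 slide units [ 0.0185 -0.0426  2.9789]
```

View pics/w11.png

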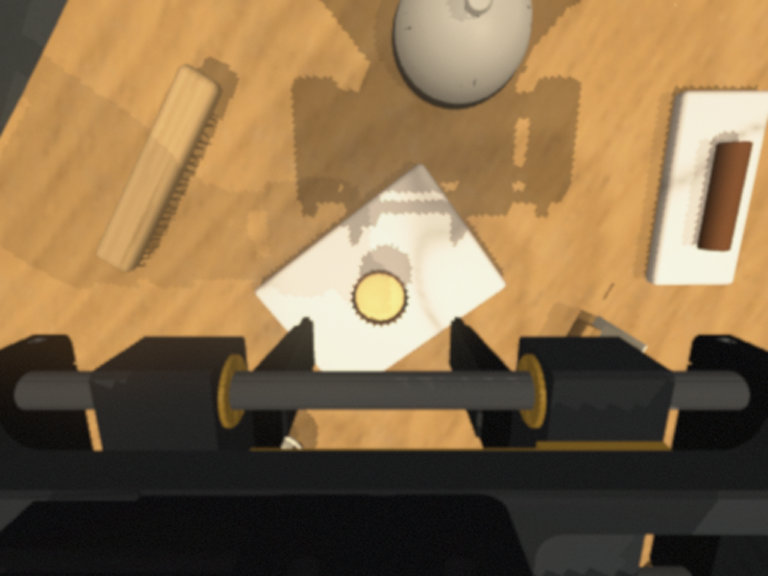

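The cup is at (253.3,198.7), matching the prediction, and upright. I'll grip it.

```bash
python3 -m pendant '{"commands":[{"twist":[0,0,0],"slide":[0.02,-0.03,0.9],"fingers":60},{"twist":[0,0,0],"slide":[0,0,0.9],"fingers":60},{"twist":[0,0,0],"slide":[0,0,0.7],"fingers":60},{"twist":[0,0,0],"slide":[0,0,0.45],"fingers":60},{"twist":[0,0,0],"slide":[0,0,0],"fingers":60},{"twist":[0,0,0],"slide":[0,0,0],"fingers":30},{"twist":[0,0,0],"slide":[0,0,0],"fingers":30},{"twist":[0,0,0],"slide":[0,0,0],"fingers":30},{"twist":[0,0,0],"slide":[0,0,0],"fingers":30},{"twist":[0,0,0],"slide":[0,0,0],"fingers":30}]}' 8
python3 -c "from h import *
print(get_obs()['tcp_pos'])"
python3 -m pendant '{"commands":[{"twist":[0,0,0],"slide":[0,0,-0.5],"fingers":30},{"twist":[0,0,0],"slide":[0,0,-0.7],"fingers":30},{"twist":[0,0,0],"slide":[0,0,-0.9],"fingers":30},{"twist":[0,0,0],"slide":[0,0,-0.9],"fingers":30},{"twist":[0,0,0],"slide":[0,0,-0.6],"fingers":30},{"twist":[0,0,0],"slide":[0,0,0],"fingers":30}]}'
python3 - <<'E'
from h import *
np.set_printoptions(precision=4,suppress=True)
go([.5936,-.2157,.13])
E
```

```text
time_s: 35.62
tcp_pos: [0.4586, -0.0687, 0.0206]
ee_rot: [[-0.423, 0.906, 0.001], [0.906, 0.423, -0.0], [-0.001, 0.001, -1.0]]
contact_force: [-0.2, -0.6, 3.8]
grip_width: 0.0349
grip_force: 8.0
[ 0.45863089 -0.06870296  0.02058628]
time_s: 36.38
tcp_pos: [0.4592, -0.0688, 0.1298]
ee_rot: [[-0.423, 0.906, 0.003], [0.906, 0.423, -0.001], [-0.002, 0.003, -1.0]]
contact_force: [-0.4, -0.5, 0.2]
grip_width: 0.035
grip_force: 8.0
tcp [ 0.4592 -0.0688  0.1298] x deg 115.0079457802116 slide units [-6.3305  1.9898  0.0117]
```

```bash
python3 -m pendant '{"commands":[{"twist":[0,0,0],"slide":[-0.4,0.12,0],"fingers":30},{"twist":[0,0,0],"slide":[-0.8,0.25,0],"fingers":30},{"twist":[0,0,0],"slide":[-0.8,0.25,0],"fingers":30},{"twist":[0,0,0],"slide":[-0.8,0.25,0],"fingers":30},{"twist":[0,0,0],"slide":[-0.8,0.25,0],"fingers":30},{"twist":[0,0,0],"slide":[-0.8,0.25,0],"fingers":30},{"twist":[0,0,0],"slide":[-0.8,0.25,0],"fingers":30},{"twist":[0,0,0],"slide":[-0.8,0.25,0],"fingers":30},{"twist":[0,0,0],"slide":[-0.33,0.12,0],"fingers":30},{"twist":[0,0,0],"slide":[0,0,0],"fingers":30},{"twist":[0,0,0],"slide":[0,0,0],"fingers":30}]}'
python3 - <<'E'
from h import *
np.set_printoptions(precision=4,suppress=True)
c=camera("wrist");save(c,"w12.png",s=1.5)
k=seg(c,pix(c,[.58,-.19,.014]),"white",70);e=cv2.fitEllipse(cv2.convexHull(k));print(e,rect(c,k,.014),pix(c,[.5936,-.2157,.014]))
go([.5936,-.2157,.0215])
E
```

```text
time_s: 37.75
tcp_pos: [0.5919, -0.2148, 0.1273]
ee_rot: [[-0.423, 0.906, -0.001], [0.906, 0.423, 0.001], [0.001, -0.001, -1.0]]
contact_force: [1.0, -0.3, 1.1]
grip_width: 0.0346
grip_force: 8.0
((255.04501342773438, 187.91946411132812), (77.00321960449219, 79.14897918701172), 73.6543197631836) (array([ 592.1, -213. ]), array([84.7, 75.4]), np.float32(25.0)) [254.7595 188.4377]
tcp [ 0.592  -0.2148  0.1276] x deg 115.03542836420486 slide units [-0.053   0.0374  3.5359]
```

View pics/w12.png

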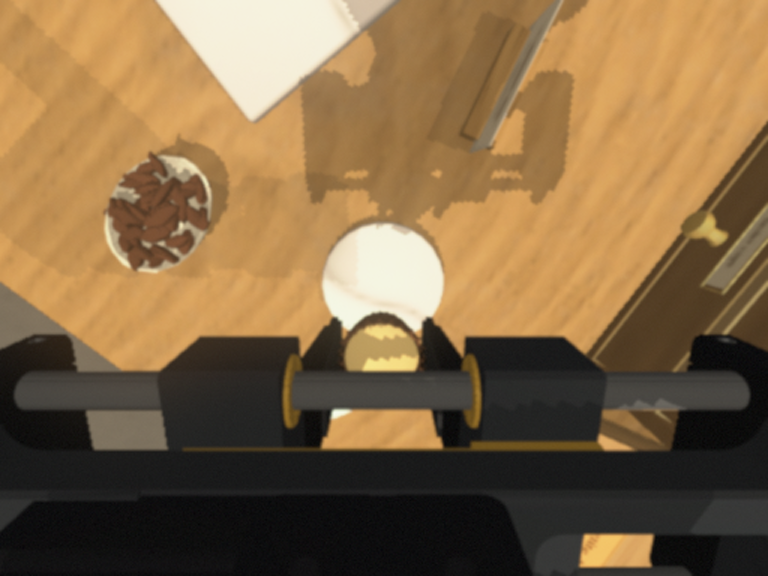

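The cup is held at (254,233). The board ellipse centre (255,188) matches the expected pixel (254.8,188.4). I'll place it.

```bash
python3 -m pendant '{"commands":[{"twist":[0,0,0],"slide":[-0.04,0.03,0.9],"fingers":30},{"twist":[0,0,0],"slide":[0,0,0.9],"fingers":30},{"twist":[0,0,0],"slide":[0,0,0.8],"fingers":30},{"twist":[0,0,0],"slide":[0,0,0.5],"fingers":30},{"twist":[0,0,0],"slide":[0,0,0.3],"fingers":30},{"twist":[0,0,0],"slide":[0,0,0.15],"fingers":30},{"twist":[0,0,0],"slide":[0,0,0],"fingers":30},{"twist":[0,0,0],"slide":[0,0,0],"fingers":40},{"twist":[0,0,0],"slide":[0,0,0],"fingers":55},{"twist":[0,0,0],"slide":[0,0,0],"fingers":55},{"twist":[0,0,0],"slide":[0,0,-0.5],"fingers":55},{"twist":[0,0,0],"slide":[0,0,-0.9],"fingers":55},{"twist":[0,0,0],"slide":[0,0,-0.9],"fingers":55},{"twist":[0,0,0],"slide":[0,0,-0.9],"fingers":55},{"twist":[0,0,0],"slide":[0,0,-0.9],"fingers":55},{"twist":[0,0,0],"slide":[0,0,-0.9],"fingers":55}]}'
python3 -m pendant '{"commands":[{"twist":[0,0,0],"slide":[0.8,-0.6,-0.5],"fingers":55},{"twist":[0,0,0],"slide":[0.8,-0.6,-0.5],"fingers":55},{"twist":[0,0,0],"slide":[0.8,-0.6,0],"fingers":55},{"twist":[0,0,0],"slide":[0.8,-0.6,0],"fingers":55},{"twist":[0,0,0],"slide":[0.8,-0.6,0],"fingers":55},{"twist":[0,0,0],"slide":[0,-0.9,0],"fingers":55},{"twist":[0,0,0],"slide":[0,-0.9,0],"fingers":55},{"twist":[0,0,0],"slide":[0,-0.9,0],"fingers":55},{"twist":[0,0,0],"slide":[0,0,0],"fingers":55},{"twist":[0,0,0],"slide":[0,0,0],"fingers":55}]}'
python3 - <<'E'
from h import *
np.set_printoptions(precision=4,suppress=True)
t=camera("top");save(t,"top1.png",(130,110,400,260),2.9)
k=seg(t,pix(t,[.5936,-.2157,.04]),"cream",8);print("cup",cen(k),onz(t,cen(k),.04),pix(t,[.5936,-.2157,.04]))
for p,n in(([.441,.234,.03],"log"),([.6215,.075,.03],"roll")):
    k=seg(t,pix(t,p),"dark",16);print(n,rect(t,k,.026))
for n in("bell","card","nuts"): print(n,[(r["pixel"],round(r["score"],2),onz(t,r["pixel"],.014)[:2]) for r in mark_of(t,n)[:1]])
E
```

```text
time_s: 39.8
tcp_pos: [0.5941, -0.2161, 0.1738]
ee_rot: [[-0.423, 0.906, 0.001], [0.906, 0.423, -0.001], [-0.001, 0.001, -1.0]]
contact_force: [-0.4, 0.2, 0.8]
grip_width: 0.0547
grip_force: 0.0
time_s: 41.05
tcp_pos: [0.3887, -0.1797, 0.2023]
ee_rot: [[-0.423, 0.906, 0.002], [0.906, 0.423, -0.001], [-0.001, 0.001, -1.0]]
contact_force: [1.0, -0.6, -0.2]
grip_width: 0.0551
grip_force: 0.0
cup [342.5579 147.5   ] [ 0.5945 -0.2157  0.04  ] [342.5702 147.8601]
log (array([440.4, 230.8]), array([42.5, 16.3]), np.float32(77.1))
roll (array([622.3,  74.5]), array([15.6, 62.8]), np.float32(115.8))
bell [([226.2, 211.8], 0.95, array([0.4323, 0.0922]))]
card [([283.7, 145.7], 0.69, array([ 0.6062, -0.0632]))]
nuts [([226.4, 211.8], 0.7, array([0.4323, 0.0917]))]
```

View pics/top1.png

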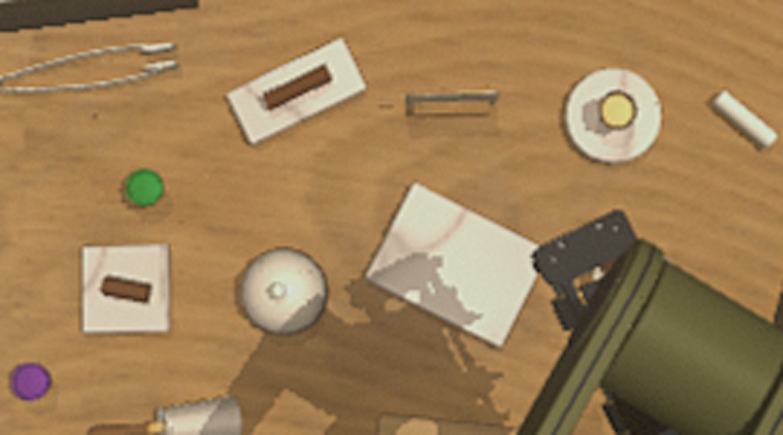

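The final top view (crop pixels) shows the cup upright in the round board's middle (618,110). The roll lies along the long board (297,87) and the log is in the middle of the square board (126,289). Bell and card are where they were. The arm hides the bowl, but it never came near it. The samples are within about 3 mm of the board centres.

```bash
python3 -c "
from plant import hand_in
print(hand_in())"
```

```text
the job is handed in; nothing more can be done
None
```

I moved the cup to the round board, the log to the square board and the roll lengthways along the long board, each within about 3 mm of centre, and handed the job in at about 41 s with nothing else touched; the arm hid the bowl in the last picture, so I didn't recheck its position.

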